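# Stir the mixing beads with the rod from its slanted rest

### The arm

A 6-joint arm with a two-finger parallel gripper is mounted at the origin on a cart in front of the work surface, level with it; the furniture and walls round the work are solid. World frame = base frame: x ahead of the robot, y to its left, z up, the work surface at z = 0. Lengths are in mm, angles in rad, forces in N, time in s.
With the tool pointing down it reaches from about 375 to 975 mm from the base axis. Payload 3.8 kg.
Tool frame: the origin (TCP) lies at the very end of the fingers, on their centre line; the grasp point (between the pads) lies 19 mm behind it; z points along the fingers, y is the line along which they close (so a half turn about z gives the same grasp; the last joint's range is limited). The gripper opens to 85 mm and grips with 20 to 120 N. Pads are 22 mm wide; open, the fingers measure 114 mm over their backs; the gripper's body (76 mm by 85 mm) begins 54 mm behind the grasp point. The pads swing forward as they close: fully open they stand 13 mm farther back than shut.
Start: joints at [1.096, 0.264, 1.604, -0, 1.274, -0.037], TCP at [286.162, 611.334, 231.28] pointing down, gripper open.
Joint ranges: [-2.63, 2.63], [-0.94, 2.18], [0.31, 2.57], [-1.31, 4.45], [0, 2.66], [-2.55, 2.55]. Speed limits (rad/s): [2.57, 2.57, 3.14, 3.14, 3.14, 3.14].

### API

Orientations are given as a 3x3 rotation matrix whose columns are the frame's x, y, z axes.
In Python, from plant import get_obs, capture, workorder, nets gives the robot as it stands.
- The arm moves only by the tool step_arm, never from a script. Its argument "deltas" is a list that holds one entry, the list of rows, each a list of 7 numbers: the shift along the tool's x, y, z in mm, then the turn, a rotation vector about the tool's x, y, z in degrees, then the opening, from 0 (shut) to 1 (fully open). A call has 1 to 12 rows; each row shifts and turns the commanded pose from where the row before left it, along the tool's axes as they then stand; what a row does not reach is not made up. A row lasts 1/8 s, in which the tool goes at most 62.5 mm and 10.7 degrees, less where a joint would pass 70% of its speed; a pose out of reach is approached as far as the arm can. A call with a gripper value outside its range is refused whole. The fingers move at their own pace and stop on an object; "newtons" is the grip in N (left out, the last holds). Time passes only in rows, so rows that do not move let the fingers close. It gives the time, the measured TCP pose, the force, the opening and the grip force at its end, in the units of the state.
- get_obs(): the state, without advancing time (a new reading comes with each control period).
- capture(name): name is "scene" or "top" or "wrist"; returns a dict with "img" (400x640x3 uint8, blue, green, red), "z_map" (400x640 float32, mm along the optical axis (not along the pixel's ray), 0 where there is no reading), "K" (3x3 intrinsics, pixels), "camera_from_world" (4x4, takes a point from world to camera coordinates). Camera axes: x right, y up, looking along -z (the intrinsics and any distortion apply to the point x, -y, -z); pixel columns grow to the right and rows downward; lengths in mm; the calibration is good to about 2 mm. A picture is of the moment at which its call begins.
- workorder.job_done(): hands the job in; it is judged then, once.
Trained networks look in the newest picture that a camera, given by its name, has taken for a name from the list of things; names that differ only in an ending like _2 or _b are one class to them, and where a whole thing is asked for, a point or a joint stands for the part that bears it (a point fixed in the world has none). Each returns a list of dicts, best first, with "score" (0 to 1); they miss things now and then, are a little off and sometimes report something else, mostly with a low value. They report only what shows in the picture. A call takes as long as a camera call. They do not tell look-alikes from the thing itself.
- nets.find_in(camera, name): "extent" ([left, top, right, bottom] in pixels, round what is visible of it).
- nets.tip_of(camera, name): "pixel" ([row, column] in pixels: a listed point, or the origin of a listed thing).
The state is a dict: "t": time; "joints": joint angles; "qvel": joint speeds; "joint_torque": joint torques, N m; "tcp_pos": TCP position; "orientation": TCP orientation; "contact_force": force on the tool from outside, world axes, zero at the start; "ft_torque": the same for the moment, N m; "grip_width": finger opening in mm; "grasp_force": force on a finger pad.
Only numpy, scipy, OpenCV 4.12 (cv2) and the standard library are available. Lean on these libraries where they do the work, as an engineer would, in place of code of your own. Each camera call takes 0.05 s, during which the arm holds its last target. There are 200 camera calls.

### The job

The stirring rod was left lying on the bench. Set it in its slanted rest, tip through the blue ring and down into the cup, and let go; then take it by its orange knob, and with the rod upright and its tip down near the floor of the glass dish, well off the middle, stir the beads round at least two full turns until every bead has been pushed clearly out of its place. Put the rod back in the rest through the ring and let go, without shoving the dish, spilling a bead or disturbing the timer, tape and bottle.

Things in the scene. Friction and masses are not known exactly. Their poses are not given: they have to be found in the camera images.
- rod: stirring rod, 200 mm: steel shaft 12 mm thick, black rubber tip 14 mm thick (last 29 mm), round orange knob 26 mm thick, 30 mm long at the other end; about 70 g, balanced near its middle. Origin on its axis halfway along, z axis from tip to knob. It starts lying on the worktop, tip pointing roughly away from the robot, its axis 7 mm up at the tip, 13 mm at the knob
- rod_tip (a point): middle of the rod's rubber tip end (100 mm from its origin)
- rod_top (a point): middle of the end face of the orange knob (200 mm from the tip along the rod); the knob reaches from 170 to 200 mm from the tip
- rest: slanted rod rest, fixed: white base 165 (x) x 76 x 12 mm, a blue ring (the eye) on a post, a low grey cup at its left end. Eye and cup lie on one line in its xz plane that slopes 45 degrees and rises to the robot's right (its -x); a rod pushed down it tip first goes through the eye and stops in the cup. Origin under the base centre; z up, x from eye to cup, roughly to the robot's left
- rest_toe (a point): where the rod's tip belongs: on the floor of the grey cup, in the rest's frame at (52, 0, 32) mm. The cup is 25 mm wide inside and 14 mm deep
- rest_eye (a point): centre of the blue eye, 110 mm up the sloping line from rest_toe. Its hole is 20 mm wide (flared to 28 mm on the upper side), outside 37 mm wide, 13 mm long along the line (104 to 117 mm from rest_toe)
- rest_top (a point): where the end face of the knob comes when the rod is home: 200 mm up the line from rest_toe. A released rod sags a few mm in the eye, so its knob settles some 10 mm below the line
- dish: the open clear glass dish, loose, about 0.6 kg: 128 mm outside, 120 mm inside width, 50 mm high, flat floor 5 mm thick. Origin at the centre of its underside; its x axis points away from the robot, y to the robot's left
- dish_in (a point): centre of the dish's inner floor, 5 mm above the worktop
- bead_1_c (a point): centre of a loose chunky blue bead, a rounded disc 20 mm wide and 16 mm high, about 12 g, lying in the dish. At the start the five beads lie in a circle of about 27 mm radius round the dish's middle (give or take 6 mm), which itself is clear
- bead_2_c (a point): centre of a loose chunky blue bead, a rounded disc 20 mm wide and 16 mm high, about 12 g, lying in the dish. At the start the five beads lie in a circle of about 27 mm radius round the dish's middle (give or take 6 mm), which itself is clear
- bead_3_c (a point): centre of a loose chunky white bead, a rounded disc 20 mm wide and 16 mm high, about 12 g, lying in the dish. At the start the five beads lie in a circle of about 27 mm radius round the dish's middle (give or take 6 mm), which itself is clear
- bead_4_c (a point): centre of a loose chunky white bead, a rounded disc 20 mm wide and 16 mm high, about 12 g, lying in the dish. At the start the five beads lie in a circle of about 27 mm radius round the dish's middle (give or take 6 mm), which itself is clear
- bead_5_c (a point): centre of a loose chunky white bead, a rounded disc 20 mm wide and 16 mm high, about 12 g, lying in the dish. At the start the five beads lie in a circle of about 27 mm radius round the dish's middle (give or take 6 mm), which itself is clear
- timer: bystander: flat grey lab timer 60 x 66 x 19 mm, origin under its middle
- tape_roll: bystander: roll of green tape 62 mm wide, 19 mm high, origin under its middle
- small_bottle: bystander: small clear bottle with blue cap, 56 mm wide, 100 mm high, origin under its middle
Not all that is in view belongs to the job. What is shaped like the rest but yellow is not meant.

How it is judged:
By the outcome, as a careful person would: the job done as asked, in the order asked, and still so for the second after the job is handed in, with the robot touching nothing.
It also fails if it takes over 72 s, if anything falls off the work surface, if the arm or the gripper's body presses on something with over 40 N, if the wrist force passes 120 N, or if a joint passes its speed limit or range.

## Working session

There is one attempt and no reset: what is moved stays moved. The work goes in short steps, Python scripts to look and compute and a tool call to move; the robot and the scene stay as the last step left them, time stands still between calls to the robot, and variables do not carry over. Pictures are saved under pics/ and viewed, at most 10 in all, crops included, and the job is handed in when it is done.

Besides the shell and the picture viewer there is one more tool, called after ">>>" as name([rows], argument=value, ...), one row to a line, values as JSON. step_arm: Moves the arm, as the interface text tells. Its arguments: {"type":"object","properties":{"deltas":{"type":"array","items":{"type":"array","items":{"type":"array","items":{"type":"number"}}}},"newtons":{"type":"number"}},"required":["deltas"]}

```bash
mkdir -p pics; ls
cat > h.py <<'E'
import numpy as np, cv2
from plant import get_obs, capture, workorder, nets
np.set_printoptions(precision=1,suppress=True)
def ray(c,px):  # px=(row,col) -> origin, dir world
    T=np.array(c["camera_from_world"]);K=np.array(c["K"])
    d=np.linalg.inv(K)@[px[1],px[0],1]; d=np.array([d[0],-d[1],-d[2]])
    R=T[:3,:3]; return -R.T@T[:3,3], R.T@d
def at_z(c,px,z):
    o,d=ray(c,px); return o+d*(z-o[2])/d[2]
def cloud(c):
    K=np.array(c["K"]);T=np.array(c["camera_from_world"]);Z=c["z_map"]
    v,u=np.mgrid[:Z.shape[0],:Z.shape[1]]
    P=np.stack([(u-K[0,2])/K[0,0]*Z,-(v-K[1,2])/K[1,1]*Z,-Z],-1)
    return (P-T[:3,3])@T[:3,:3]
def proj(c,p):
    T=np.array(c["camera_from_world"]);K=np.array(c["K"])
    q=T[:3,:3]@p+T[:3,3]; q=K@[q[0],-q[1],-q[2]]; return q[:2]/q[2]
E
python3 - <<'E'
from h import *
cs={n:capture(n) for n in("scene","top")}
for n,c in cs.items():
    cv2.imwrite(f"pics/{n}0.png",c["img"])
    print(n,c["K"],np.array(c["camera_from_world"]))
    P=cloud(c)
    for k in ["rod_tip","rod_top","rod","rest","rest_toe","rest_eye","dish","dish_in","bead_1_c","bead_3_c","timer","tape_roll","small_bottle"]:
        for r in nets.tip_of(n,k)[:3 if 'bead' in k else 2]:
            i,j=np.round(r["pixel"]).astype(int); print(k,round(r["score"],2),i,j,P[min(i,399),min(j,639)],at_z(c,r["pixel"],10))
print(get_obs())
E
```

```text
pics
scene [[467.8   0.  324.7]
 [  0.  467.8 194.3]
 [  0.    0.    1. ]] [[    0.9    -0.5    -0.   -494.7]
 [    0.2     0.4     0.9  -257.1]
 [   -0.4    -0.8     0.5 -1559.6]
 [    0.      0.      0.      1. ]]
rod_tip 0.66 194 321 [667.8 240.8   1.5] [660. 228.  10.]
rod_tip 0.65 202 289 [494.1 183.4  38.3] [511.9 227.6  10. ]
rod_top 0.73 266 327 [ 437.3 -248.7   24.6] [ 445.8 -230.7   10. ]
rod 0.76 261 351 [ 524.9 -254.6   16.8] [ 527.2 -248.    10. ]
rest 0.9 223 314 [526.   24.   15.2] [529.6  34.1  10. ]
rest 0.65 266 325 [ 431.4 -246.    25. ] [ 439.9 -230.5   10. ]
rest_toe 0.83 209 312 [551.   89.9  36.5] [571.9 129.5  10. ]
rest_eye 0.68 202 317 [620.3 185.1   2.3] [615.4 174.   10. ]
dish 0.62 201 287 [487.3 187.1  43. ] [507.  241.1  10. ]
dish_in 0.62 200 285 [478.  184.8  51.3] [506.1 252.5  10. ]
tape_roll 0.75 208 310 [548.1 101.8  35.9] [565.7 143.3  10. ]
tape_roll 0.74 228 382 [ 726.3 -139.    19.9] [ 733.5 -127.6   10. ]
small_bottle 0.6 183 294 [610.2 394.9   1.5] [604.4 378.9  10. ]
small_bottle 0.36 223 318 [536.7  11.2  18.8] [541.3  24.1  10. ]
top [[40
[... 1268 characters left out ...]
2 167 364 [ 727.6 -120.7    2.8] [ 726.8 -118.6   10. ]
tape_roll 0.33 225 322 [537.7  11.8  89.3] [542.7  10.6  10. ]
small_bottle 0.89 196 187 [617.8 404.8  98.1] [626.7 434.9  10. ]
small_bottle 0.28 233 247 [515.  244.7   1.9] [513.8 242.7  10. ]
{'t': 1.4, 'joints': array([ 1.1,  0.3,  1.6,  0. ,  1.3, -0. ]), 'qvel': array([ 0., -0., -0., -0., -0.,  0.]), 'joint_torque': array([  0. , -51.5, -36.8,   0. ,   0. ,   0. ]), 'tcp_pos': array([286.2, 611.4, 231.3]), 'orientation': array([[-0.9,  0.4,  0. ],
       [ 0.4,  0.9,  0. ],
       [ 0. ,  0. , -1. ]]), 'contact_force': array([ 0.8, -0.1,  0.6]), 'ft_torque': array([0., 0., 0.]), 'grasp_force': 0.0, 'grip_width': 85.33037222330834}
```

View pictures.

View pics/top0.png

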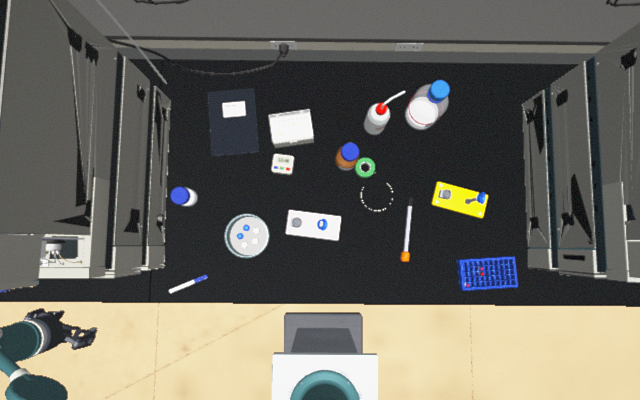

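View pics/scene0.png

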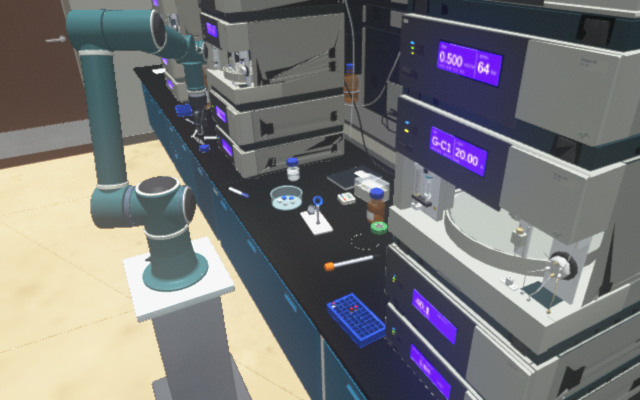

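The top picture shows the rod with its tip near (410,200) and its knob near (405,257). The white rest is at (314,225), with the cup at (297,223) and the ring at (322,224). The dish is at (247,236), and the yellow decoy rest at (460,199). The scene view agrees with this.

```bash
cat >> h.py <<'E'
def blob(c,P,lo,hi,box,zr=(-50,400)):
    hsv=cv2.cvtColor(c["img"],cv2.COLOR_BGR2HSV)
    m=cv2.inRange(hsv,np.array(lo),np.array(hi))>0
    x0,x1,y0,y1=box
    m&=(P[...,0]>x0)&(P[...,0]<x1)&(P[...,1]>y0)&(P[...,1]<y1)&(P[...,2]>zr[0])&(P[...,2]<zr[1])&(c["z_map"]>0)
    return P[m]
E
python3 - <<'E'
from h import *
c=capture("top");P=cloud(c);np.save("/tmp/P.npy",P)
k=blob(c,P,(5,120,90),(22,255,255),(400,500,-300,-190)); print("knob",len(k),k.min(0),k.max(0),k.mean(0))
s=blob(c,P,(0,0,90),(180,90,255),(400,700,-320,-190),(3,40)); print("shaft",len(s),s.min(0),s.max(0))
b=blob(c,P,(0,0,0),(180,255,255),(400,700,-320,-190),(7,40))
A=b[:,:2]; m=A.mean(0); d=np.linalg.svd(A-m)[2][0]; t=(A-m)@d; print("rod fit",m,d,t.min(),t.max(),m+d*t.min(),m+d*t.max())
w=blob(c,P,(0,0,100),(180,70,255),(450,620,-60,140),(6,18)); r=cv2.minAreaRect(w[:,:2].astype(np.float32)); print("base",len(w),r,cv2.boxPoints(r))
e=blob(c,P,(100,120,60),(130,255,255),(450,620,-60,140),(40,200)); print("ring",len(e),e.min(0),e.max(0),e.mean(0))
g=blob(c,P,(0,0,0),(180,255,255),(500,600,60,140),(30,70)); print("cup",len(g),g.min(0),g.max(0),g.mean(0))
q=blob(c,P,(0,0,0),(180,255,255),(420,600,150,330),(35,60)); r=cv2.minEnclosingCircle(q[:,:2].astype(np.float32)); print("dish rim",len(q),r,q[:,2].mean())
E
```

```text
knob 95 [ 432.5 -265.2   -5.6] [ 463.8 -234.5   31.6] [ 447.6 -245.7   17.8]
shaft 198 [ 463.8 -267.8    3.1] [ 667.1 -199.3   22.4]
rod fit [ 522.7 -254.4] [-1.   0.1] -173.6746209381089 107.56948922888914 [ 695.7 -270.6] [ 415.7 -244.4]
base 1074 ((542.8444213867188, 38.45973205566406), (164.33924865722656, 75.97942352294922), 83.1574478149414) [[495.3 -38.6]
 [570.8 -47.7]
 [590.4 115.5]
 [514.9 124.6]]
ring 60 [524.8   0.4  94.3] [553.8  23.5 126.9] [538.8  10.7 111.6]
cup 66 [533.4  75.5  30.2] [564.1 106.2  53.4] [548.7  91.   40.3]
dish rim 290 ((507.5426025390625, 237.9853973388672), 65.54900360107422) 48.08990824847079
```

```bash
cat >> h.py <<'E'
from scipy.spatial.transform import Rotation as Ro
import json
def plan(segs,start=None):
    """segs: list of (p,R,n,open); prints rows in calls of <=12"""
    o=get_obs(); p,R=(o["tcp_pos"],o["orientation"]) if start is None else start
    p=np.array(p,float);R=Ro.from_matrix(R).as_matrix(); rows=[]
    for tp,tR,n,op in segs:
        tp=np.array(tp,float); 
        for k in range(n,0,-1):
            d=R.T@(tp-p)/k; w=np.degrees(Ro.from_matrix(R.T@tR).as_rotvec())/k
            r=np.r_[np.round(d,1),np.round(w,1)]
            if abs(np.linalg.norm(r[:3]))>62 or np.linalg.norm(r[3:])>10.7: print("!! big",r)
            p=p+R@r[:3]; R=R@Ro.from_rotvec(np.radians(r[3:])).as_matrix()
            rows.append([float(v)+0 for v in r]+[op])
    for i in range(0,len(rows),12):
        print("["+",\n".join("["+",".join(f"{v:g}" for v in r)+"]" for r in rows[i:i+12])+"]\n")
    print("end",p); return p,R
def frame(z,y):
    z=np.array(z,float)/np.linalg.norm(z); y=np.array(y,float); y-=z*(y@z); y/=np.linalg.norm(y)
    return np.c_[np.cross(y,z),y,z]
def rep():
    o=get_obs(); print(round(o["t"],2),o["tcp_pos"],o["orientation"].tolist(),o["contact_force"],o["grip_width"],o["grasp_force"],o["joints"].round(2))
E
python3 - <<'E'
from h import *
a=np.radians(-97)
plan([([470,-248,200],frame([0,0,-1],[np.cos(a),np.sin(a),0]),17,1)])
E
```

```text
[[-31.2,-41.2,1.8,0,0,9.5,1],
[-37.6,-35.5,1.8,0,0,9.5,1],
[-42.9,-28.8,1.8,0,0,9.5,1],
[-47.1,-21.3,1.8,0,0,9.5,1],
[-50,-13.2,1.9,0,0,9.5,1],
[-51.5,-4.8,1.8,0,0,9.5,1],
[-51.6,3.7,1.9,0,0,9.5,1],
[-50.2,12.2,1.8,0,0,9.5,1],
[-47.5,20.3,1.9,0,0,9.5,1],
[-43.5,27.9,1.8,0,0,9.6,1],
[-38.3,34.8,1.9,0,0,9.5,1],
[-32,40.6,1.8,0,0,9.6,1]]

[[-24.8,45.4,1.9,0,0,9.5,1],
[-16.9,48.8,1.8,0,0,9.6,1],
[-8.6,51,1.9,0,0,9.5,1],
[0,51.7,1.8,0,0,9.6,1],
[8.6,50.9,1.9,0,0,9.5,1]]

end [ 470. -248.  200.]
```

>>> step_arm([
  [[-31.2,-41.2,1.8,0,0,9.5,1],[-37.6,-35.5,1.8,0,0,9.5,1],[-42.9,-28.8,1.8,0,0,9.5,1],[-47.1,-21.3,1.8,0,0,9.5,1],[-50,-13.2,1.9,0,0,9.5,1],[-51.5,-4.8,1.8,0,0,9.5,1],[-51.6,3.7,1.9,0,0,9.5,1],[-50.2,12.2,1.8,0,0,9.5,1],[-47.5,20.3,1.9,0,0,9.5,1],[-43.5,27.9,1.8,0,0,9.6,1],[-38.3,34.8,1.9,0,0,9.5,1],[-32,40.6,1.8,0,0,9.6,1]],
])

```text
t: 2.95
tcp_pos: [416.2, 3.0, 209.7]
orientation: [[0.762, 0.648, 0.002], [0.648, -0.762, 0.0], [0.001, 0.001, -1.0]]
contact_force: [1.0, 0.4, 0.3]
grip_width: 85.5
grasp_force: 0.0
```

>>> step_arm([
  [[-24.8,45.4,1.9,0,0,9.5,1],[-16.9,48.8,1.8,0,0,9.6,1],[-8.6,51,1.9,0,0,9.5,1],[0,51.7,1.8,0,0,9.6,1],[8.6,50.9,1.9,0,0,9.5,1],[0,0,0,0,0,0,1],[0,0,0,0,0,0,1]],
])

```text
t: 3.82
tcp_pos: [469.6, -247.6, 199.7]
orientation: [[0.993, -0.121, -0.001], [-0.121, -0.993, 0.001], [-0.001, -0.001, -1.0]]
contact_force: [-0.1, 0.5, 0.0]
grip_width: 85.4
grasp_force: 0.0
```

Run:
```python
from h import *
rep()
c=capture("wrist");P=cloud(c);cv2.imwrite("pics/w1.png",c["img"]);np.savez("/tmp/w1.npz",P=P,img=c["img"])
print(np.array(c["camera_from_world"]))
for k in("rod_tip","rod_top","rod"):
    for r in nets.tip_of("wrist",k)[:2]: i,j=np.round(r["pixel"]).astype(int);print(k,r["score"],i,j,P[min(i,399),min(j,639)])
k=blob(c,P,(5,120,90),(22,255,255),(400,500,-300,-190),(2,40)); print("knob",len(k),k.min(0),k.max(0),k.mean(0))
b=blob(c,P,(0,0,0),(180,255,255),(400,660,-300,-220),(6,40)); print(len(b))
if len(b):
    for x0 in range(430,650,20):
        q=b[(b[:,0]>x0)&(b[:,0]<x0+20)]
        if len(q): print(x0,len(q),q.mean(0),q[:,1].min(),q[:,1].max(),q[:,2].max(),q[:,0].max())
```

```text
3.83 [ 469.6 -247.6  199.7] [[0.9926235964045287, -0.12123472953744134, -0.0007322669752208245], [-0.12123398407603382, -0.9926234650874627, 0.0009887683302114004], [-0.0008467384434011871, -0.0008926991331320267, -0.9999992430608466]] [-0.1  0.5  0. ] 85.42997521411233 0.0 [-0.5  0.   1.9  0.   1.2  1.2]
[[  -0.1   -1.    -0.  -189.5]
 [   0.9   -0.1   -0.3 -443. ]
 [   0.3   -0.     1.  -498.6]
 [   0.     0.     0.     1. ]]
rod_top 0.96 207 321 [ 437.7 -244.1   26.1]
rod 0.86 100 322 [ 534.3 -256.7   14. ]
knob 769 [ 433.  -259.1   11.1] [ 463.6 -232.7   28. ] [ 449.4 -246.1   23.1]
3191
430 392 [ 442.4 -245.7   23.8] -258.11795570072377 -232.7275697895037 27.958732375806417 449.9541232536415
450 469 [ 458.6 -246.9   21.4] -259.1233524142137 -234.05393369870671 27.6334972373248 469.96030679721895
470 279 [ 480.  -249.2   17.1] -256.1030724664459 -242.30337592864493 20.2860485229741 489.9707458047559
490 287 [ 500.  -251.7   16.4] -258.4527703853086 -244.8536741031685 19.35548200984472 509.9890996384091
510 303 [ 520.2 -254.    15.5] -260.7178615669808 -247.39494427708397 18.42848867180623 529.978537484323
530 310 [ 539.9 -255.7   14.9] -262.2068940627979 -249.04000520730037 17.9235657429304 549.955978625656
550 320 [ 560.1 -258.1   14.4] -264.5414063227846 -251.52308121056495 17.121840998387558 569.9861732619593
570 349 [ 580.2 -260.2   13.5] -266.9111513468311 -253.53830273175484 16.572341104113054 589.9432334061008
590 386 [ 600.4 -262.5   13. ] -270.03725460633524 -255.6829002278561 16.059447078127654 609.9783544824686
610 96 [ 612.2 -263.7   13.2] -270.5628361479675 -257.4902204783596 16.402462025996567 615.0380221359607
```

Run:
```python
from h import *
a=np.radians(-96.3);R=frame([0,0,-1],[np.cos(a),np.sin(a),0])
plan([([482.7,-249.5,40],R,4,1),([482.7,-249.5,2.5],R,3,1)])
```

```text
[[3.3,0.3,40,0,0,-0.1,1],
[3.2,0.3,40,0,0,-0.2,1],
[3.3,0.3,40.1,0,0,-0.1,1],
[3.2,0.4,40,0,0,-0.2,1],
[0,0,12.5,0,0,0,1],
[0,0,12.5,0,0,0,1],
[0,0,12.5,0,0,0,1]]

end [ 482.7 -249.5    2.5]
```

>>> step_arm([
  [[3.3,0.3,40,0,0,-0.2,1],[3.2,0.3,40,0,0,-0.2,1],[3.3,0.3,40,0,0,-0.1,1],[3.2,0.4,40,0,0,-0.2,1],[0,0,12.5,0,0,0,1],[0,0,12.5,0,0,0,1],[0,0,12.5,0,0,0,1],[0,0,0,0,0,0,1]],
])

```text
t: 5.03
tcp_pos: [482.6, -250.7, 2.3]
orientation: [[0.994, -0.109, -0.0], [-0.109, -0.994, 0.0], [-0.0, -0.0, -1.0]]
contact_force: [0.1, 0.1, 0.3]
grip_width: 85.6
grasp_force: 0.0
```

>>> step_arm([
  [[0,0,0,0,0,0,0],[0,0,0,0,0,0,0],[0,0,0,0,0,0,0],[0,0,0,0,0,0,0],[0,0,0,0,0,0,0],[0,0,0,0,0,0,0],[0,0,0,0,0,0,0],[0,0,0,0,0,0,0]],
], newtons=60)

```text
t: 6.02
tcp_pos: [482.9, -250.9, 2.8]
orientation: [[0.994, -0.109, 0.0], [-0.109, -0.994, -0.0], [0.0, 0.0, -1.0]]
contact_force: [-0.5, 0.3, 5.2]
grip_width: 9.7
grasp_force: 58.7
```

```bash
cat >> h.py <<'E'
rx=np.array([0.119,0.993,0]); ez=np.array([0,0,1.])
toe=np.array([542.85,38.45,32])+52*rx
U=(ez-rx)/np.linalg.norm(ez-rx)
R1=frame(-(rx+ez),[0.993,-0.119,0])
E
python3 - <<'E'
from h import *
print(toe,U,R1.tolist())
o=get_obs();p=o["tcp_pos"];R=o["orientation"]
t=toe+U*295+R1[:,2]*9.2
plan([(p+[0,0,120],R,3,0),(t,R1,11,0)])
E
```

```text
[549.   90.1  32. ] [-0.1 -0.7  0.7] [[0.08413245621527202, 0.9928957514188643, -0.08414128965944315], [0.7020464623677742, -0.11898750696761816, -0.702120173376698], [-0.7071438994208172, 9.811532563914168e-18, -0.707069661003724]]
[[0,0,-40,0,0,0,0],
[0,0,-40,0,0,0,0],
[0,0,-40,0,0,0,0],
[2.4,-11.9,-10.1,-3.2,-3.2,-7.7,0],
[3.3,-10.9,-10.9,-3.2,-3.2,-7.7,0],
[4.1,-9.8,-11.7,-3.2,-3.2,-7.7,0],
[4.7,-8.5,-12.5,-3.2,-3.2,-7.7,0],
[5,-7.2,-13.2,-3.2,-3.2,-7.7,0],
[5.1,-5.7,-13.8,-3.2,-3.2,-7.7,0],
[5,-4.3,-14.4,-3.1,-3.2,-7.7,0],
[4.7,-2.8,-14.9,-3.1,-3.2,-7.6,0],
[4.1,-1.4,-15.2,-3.2,-3.2,-7.7,0]]

[[3.4,-0.1,-15.5,-3.1,-3.2,-7.6,0],
[2.4,1.2,-15.5,-3.2,-3.2,-7.7,0]]

end [ 523.4 -123.5  234. ]
```

>>> step_arm([
  [[0,0,-40,0,0,0,0],[0,0,-40,0,0,0,0],[0,0,-40,0,0,0,0],[2.4,-11.9,-10.1,-3.2,-3.2,-7.7,0],[3.3,-10.9,-10.9,-3.2,-3.2,-7.7,0],[4.1,-9.8,-11.7,-3.2,-3.2,-7.7,0],[4.7,-8.5,-12.5,-3.2,-3.2,-7.7,0],[5,-7.2,-13.2,-3.2,-3.2,-7.7,0],[5.1,-5.7,-13.8,-3.2,-3.2,-7.7,0],[5,-4.3,-14.4,-3.1,-3.2,-7.7,0],[4.7,-2.8,-14.9,-3.1,-3.2,-7.6,0],[4.1,-1.4,-15.2,-3.2,-3.2,-7.7,0]],
])

```text
t: 7.52
tcp_pos: [516.1, -146.0, 213.1]
orientation: [[0.35, 0.922, -0.164], [0.71, -0.376, -0.596], [-0.612, 0.092, -0.786]]
contact_force: [-0.4, -0.5, -0.7]
grip_width: 9.4
grasp_force: 58.6
```

>>> step_arm([
  [[3.4,-0.1,-15.5,-3.1,-3.2,-7.6,0],[2.4,1.2,-15.5,-3.2,-3.2,-7.7,0],[0,0,0,0,0,0,0],[0,0,0,0,0,0,0]],
])

```text
t: 8.02
tcp_pos: [523.2, -123.6, 233.2]
orientation: [[0.085, 0.993, -0.085], [0.703, -0.12, -0.701], [-0.706, -0.0, -0.708]]
contact_force: [-0.1, 0.2, -0.8]
grip_width: 9.6
grasp_force: 58.6
```

```bash
cat > m.py <<'E'
from h import *
import sys
# rod axis in hand + ring, measured from top and wrist cameras
o=get_obs();p=o["tcp_pos"];R=o["orientation"];rep()
for n in ("top","wrist","scene"):
    c=capture(n);P=cloud(c);cv2.imwrite(f"pics/{n}_{sys.argv[1]}.png",c["img"])
    for k in("rod_tip","rest_eye","rest_toe"):
        for r in nets.tip_of(n,k)[:2]: i,j=np.round(r["pixel"]).astype(int);print(n,k,round(r["score"],2),i,j,P[min(i,399),min(j,639)])
    # points near expected rod line, in tool frame
    Q=(P-p)@R; ok=(c["z_map"]>0)&(abs(Q[...,1])<20)&(abs(Q[...,2]+9)<30)
    for a,b in((-55,-20),(14,40),(40,60),(60,80),(80,100),(100,120),(120,155),(155,170)):
        q=Q[ok&(Q[...,0]>a)&(Q[...,0]<b)]
        if len(q): print(n,a,b,len(q),np.median(q,0),q.min(0),q.max(0))
    e=blob(c,P,(100,120,60),(130,255,255),(500,580,-30,50),(80,200))
    if len(e): print(n,"ring",len(e),e.min(0),e.max(0),e.mean(0))
E
python3 m.py a
```

```text
8.03 [ 523.2 -123.6  233.2] [[0.0849011763372751, 0.9927836827782889, -0.08468972467616487], [0.703142329906583, -0.1199189609953143, -0.7008639716003], [-0.7059622186421088, -4.475468666560976e-05, -0.7082494926556102]] [-0.1  0.2 -0.8] 9.639652054861093 58.64006280899048 [ 0.2  0.1  1.9 -0.8  1.4  0.6]
top rod_tip 0.5 171 363 [ 711.3 -115.4   21.2]
top rest_eye 0.72 224 324 [523.6  10.  409.7]
top rest_eye 0.65 168 363 [ 724.7 -117.6    1.3]
top rest_toe 0.7 221 295 [525.7  67.8 471.8]
top rest_toe 0.69 227 312 [516.2  35.  428.5]
top -55 -20 125 [-44.   -0.1 -18.6] [-52.2 -12.5 -25. ] [-23.1  12.5  -1.8]
top 14 40 25 [ 26.2   2.3 -12.5] [ 14.8  -2.3 -15.8] [40.   6.3 -6.5]
wrist rest_eye 0.66 244 417 [ 616.2 -432.   114.9]
wrist rest_toe 0.6 165 433 [ 636.5 -357.2   38.5]
wrist -55 -20 1830 [-29.9  -0.3 -21.5] [-43.4  -9.  -24.6] [-20.    8.8 -12.3]
wrist 14 40 1872 [ 27.4  -0.3 -13. ] [ 14.   -6.1 -16. ] [40.   5.8 -7.8]
wrist 40 60 1628 [ 50.2  -0.3 -12.1] [ 40.   -6.2 -15.1] [60.   5.6 -7. ]
wrist 60 80 1851 [ 70.3  -0.3 -11.3] [ 60.   -6.3 -14.6] [79.9  5.7 -5.6]
wrist 80 100 
[... 156 characters left out ...]
 0.48 200 322 [554.2   7.  115.8]
scene rest_eye 0.72 202 317 [621.1 186.8   1.2]
scene rest_toe 0.95 206 313 [556.   90.3  48.4]
scene -55 -20 60 [-48.2  -6.2  -9.3] [-54.3 -18.  -23.2] [-28.    8.2   1.3]
scene 14 40 8 [26.9 -7.2 -5.5] [14.6 -9.3 -9.6] [38.5 -2.3 -2.1]
scene 40 60 8 [47.3 -7.2 -6.5] [ 41.   -9.2 -12.3] [55.  -1.3 -2.2]
scene 60 80 8 [71.8 -6.4 -4.1] [ 60.   -8.7 -11.5] [77.2 -3.8 -1.5]
scene 80 100 8 [91.3 -7.6 -3.1] [80.3 -9.2 -8. ] [99.9  0.1 -0.7]
scene 100 120 8 [113.1  -5.7  -3. ] [102.8 -10.3 -11.2] [118.3   1.9   0.7]
scene 120 155 11 [136.   -5.9  -2. ] [120.6  -8.8 -10.1] [149.1   0.1   0.9]
scene ring 37 [519.7 -21.9 104.9] [552.4  24.8 143.7] [534.7   9.8 118.5]
```

```bash
cat >> h.py <<'E'
R2=R1@Ro.from_euler("y",2.1,degrees=True).as_matrix()
def T1(s): return toe+U*(s+150)-R2@[0,-0.3,-9.8]
E
python3 - <<'E'
from h import *
plan([(T1(140),R2,2,0),(T1(80),R2,6,0),(T1(80),R2,1,0)])
print(T1(80))
E
```

```text
[[2.6,0.2,0.2,0,1,0,0],
[2.6,0.2,0.2,0,1,0,0],
[10,0,0.4,0,0,0,0],
[10,0,0.4,0,0,0,0],
[10,0,0.3,0,0,0,0],
[10,0,0.4,0,0,0,0],
[10,0,0.3,0,0,0,0],
[9.9,0,0.4,0,0,0,0],
[0,0,0,0,0,0,0]]

end [529.2 -78.1 187.4]
[529.2 -78.1 187.4]
```

View pics/scene_a.png

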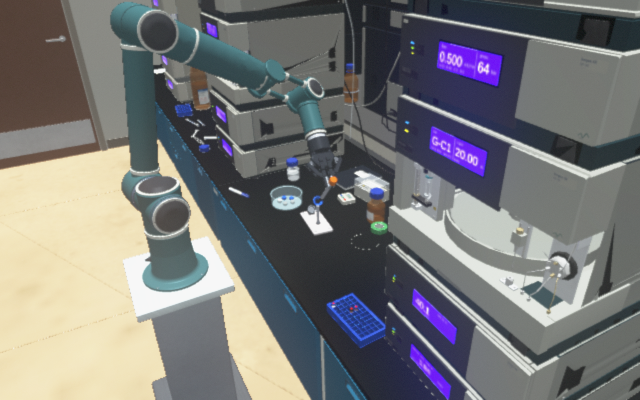

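The rod hangs from its knob at (333,182) toward the ring at (318,202), in line with it. I'll insert it now.

>>> step_arm([
  [[2.6,0.2,0.2,0,1,0,0],[2.6,0.2,0.2,0,1,0,0],[10,0,0.4,0,0,0,0],[10,0,0.4,0,0,0,0],[10,0,0.3,0,0,0,0],[10,0,0.4,0,0,0,0],[10,0,0.3,0,0,0,0],[10,0,0.4,0,0,0,0],[0,0,0,0,0,0,0]],
])

```text
t: 9.75
tcp_pos: [528.9, -77.4, 186.5]
orientation: [[0.085, 0.993, -0.081], [0.727, -0.118, -0.677], [-0.682, -0.002, -0.732]]
contact_force: [-0.4, -0.0, -0.2]
grip_width: 9.5
grasp_force: 58.7
```

Run:
```python
from h import *
plan([(T1(8),R2,6,0),(T1(3),R2,2,0)])
c=capture("scene");cv2.imwrite("pics/s2.png",cv2.resize(c["img"][150:250,270:390],None,fx=5,fy=5,interpolation=cv2.INTER_CUBIC))
```

```text
[[11.8,0.1,0.4,0,0,0,0],
[11.8,0.1,0.4,0,0,0,0],
[11.8,0.1,0.4,0,0,0,0],
[11.8,0.1,0.4,0,0,0,0],
[11.8,0,0.4,0,0,0.1,0],
[11.9,0.1,0.3,0,0.1,0,0],
[2.5,0,0.1,0,0,0,0],
[2.5,0,0.1,0,0,0,0]]

end [535.7 -24.  133. ]
```

View pics/s2.png

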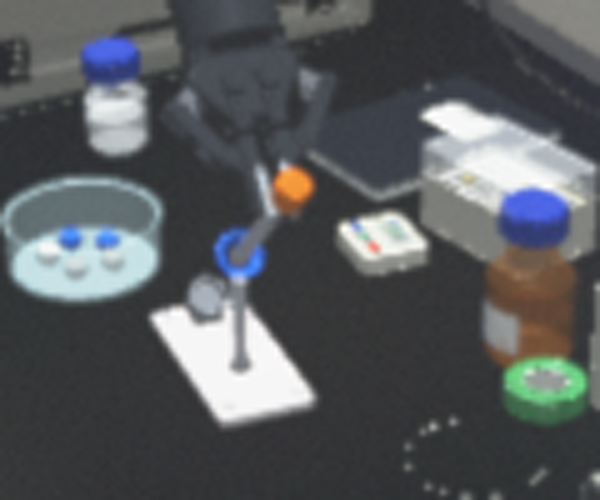

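The crop shows the shaft going into the blue ring at (242,252), with the cup at (208,298). I'll continue.

>>> step_arm([
  [[11.8,0.1,0.4,0,0,0,0],[11.8,0.1,0.4,0,0,0,0],[11.8,0.1,0.4,0,0,0,0],[11.8,0.1,0.4,0,0,0,0],[11.8,0,0.4,0,0,0,0],[11.8,0.1,0.4,0,0,0,0],[2.5,0,0.1,0,0,0,0],[2.5,0,0.1,0,0,0,0],[0,0,0,0,0,0,0]],
])

```text
t: 10.92
tcp_pos: [536.1, -24.8, 133.9]
orientation: [[0.087, 0.993, -0.081], [0.727, -0.118, -0.677], [-0.681, -0.0, -0.732]]
contact_force: [0.6, 0.2, 0.0]
grip_width: 9.5
grasp_force: 58.7
```

>>> step_arm([
  [[2,0,0.1,0,0,0,0],[2,0,0.1,0,0,0,0],[0,0,0,0,0,0,0]],
])

```text
t: 11.3
tcp_pos: [536.3, -21.9, 130.9]
orientation: [[0.086, 0.993, -0.081], [0.727, -0.118, -0.677], [-0.681, -0.0, -0.732]]
contact_force: [-1.0, 0.1, -1.0]
grip_width: 9.4
grasp_force: 58.7
```

```bash
cat >> h.py <<'E'
YH=np.array([0.993,-0.119,0])
R3=frame(-U,YH)
E
python3 - <<'E'
from h import *
o=get_obs();p=o["tcp_pos"];R=o["orientation"]
print(p-R[:,2]*100)
Rm=frame([0,0,-1],YH)
plan([(p-R[:,2]*100,R,4,1),([530,-40,290],Rm,5,1),(toe+U*250,R3,5,1)])
print(R3)
E
```

```text
[544.4  45.7 204.1]
[[0,0,-25,0,0,0,1],
[0,0,-25,0,0,0,1],
[0,0,-25,0,0,0,1],
[0,0,-25,0,0,0,1],
[-24.4,-0.8,-0.7,0,8.6,0,1],
[-24,-0.8,-4.4,0,8.6,0,1],
[-23.1,-0.9,-7.9,0,8.6,0,1],
[-21.7,-0.8,-11.3,0,8.6,0,1],
[-19.7,-0.9,-14.5,0,8.6,0,1],
[-9.1,0.7,16.2,0,9,0,1],
[-11.5,0.7,14.6,0,9,0,1],
[-13.7,0.7,12.7,0,9,0,1]]

[[-15.5,0.7,10.3,0,9,0,1],
[-16.9,0.7,7.8,0,9,0,1]]

end [528.  -85.5 208.8]
[[ 0.1  1.   0.1]
 [ 0.7 -0.1  0.7]
 [ 0.7 -0.  -0.7]]
```

>>> step_arm([
  [[0,0,0,0,0,0,0.4],[0,0,0,0,0,0,0.7],[0,0,0,0,0,0,1],[0,0,0,0,0,0,1],[0,0,0,0,0,0,1],[0,0,0,0,0,0,1]],
])

```text
t: 12.05
tcp_pos: [536.3, -21.9, 130.9]
orientation: [[0.086, 0.993, -0.081], [0.727, -0.118, -0.677], [-0.681, -0.0, -0.732]]
contact_force: [0.3, -0.6, 0.3]
grip_width: 85.9
grasp_force: 0.0
```

>>> step_arm([
  [[0,0,-25,0,0,0,1],[0,0,-25,0,0,0,1],[0,0,-25,0,0,0,1],[0,0,-25,0,0,0,1],[-24.4,-0.8,-0.7,0,8.6,0,1],[-24,-0.8,-4.4,0,8.6,0,1],[-23.1,-0.9,-7.9,0,8.6,0,1],[-21.7,-0.8,-11.3,0,8.6,0,1],[-19.7,-0.9,-14.5,0,8.6,0,1],[-9.1,0.7,16.2,0,9,0,1],[-11.5,0.7,14.6,0,9,0,1],[-13.7,0.7,12.7,0,9,0,1]],
])

```text
t: 13.55
tcp_pos: [529.1, -68.1, 242.2]
orientation: [[0.104, 0.993, 0.057], [0.883, -0.119, 0.455], [0.458, 0.003, -0.889]]
contact_force: [-0.8, -0.3, -0.5]
grip_width: 85.4
grasp_force: 0.0
```

>>> step_arm([
  [[-15.5,0.7,10.3,0,9,0,1],[-16.9,0.7,7.8,0,9,0,1],[0,0,0,0,0,0,1]],
])

```text
t: 13.92
tcp_pos: [526.0, -86.9, 204.6]
orientation: [[0.092, 0.992, 0.081], [0.698, -0.122, 0.705], [0.71, -0.009, -0.704]]
contact_force: [0.0, 0.1, -0.4]
grip_width: 85.2
grasp_force: 0.0
```

Run:
```python
from h import *
rep()
o=get_obs();p=o["tcp_pos"];R=o["orientation"]
for n in("wrist","scene"):
    c=capture(n);P=cloud(c)
    cv2.imwrite(f"pics/{n}3.png",c["img"] if n=="wrist" else cv2.resize(c["img"][150:250,270:390],None,fx=5,fy=5,interpolation=cv2.INTER_CUBIC))
    # rod coordinates: s along U from toe, a along YH, b perpendicular up
    N=np.cross(U,YH); N=N if N[2]>0 else -N
    V=P-toe; s=V@U;a=V@YH;b=V@N
    ok=(c["z_map"]>0)&(abs(a)<22)&(abs(b)<30)
    for lo,hi in((20,60),(60,100),(120,140),(140,168),(172,185),(185,197),(197,215)):
        m=ok&(s>lo)&(s<hi)
        if m.sum(): print(n,lo,m.sum(),"a",a[m].min(),np.median(a[m]),a[m].max(),"b",np.median(b[m]),b[m].max(),"s",s[m].max())
    hsv=cv2.cvtColor(c["img"],cv2.COLOR_BGR2HSV);m=(cv2.inRange(hsv,np.array([5,120,90]),np.array([22,255,255]))>0)&ok&(s>150)
    if m.sum(): print("knob",m.sum(),s[m].min(),s[m].max(),a[m].min(),a[m].max(),b[m].min(),b[m].max())
    m=(cv2.inRange(hsv,np.array([100,120,60]),np.array([130,255,255]))>0)&ok&(s<150)&(s>80)
    if m.sum(): print("ring",m.sum(),s[m].min(),s[m].max(),a[m].min(),a[m].max(),b[m].min(),b[m].max())
```

```text
13.93 [526.  -86.9 204.6] [[0.09231629194357352, 0.9924652538949348, 0.08056315567957618], [0.6981650901996068, -0.1222044640027242, 0.7054300644318906], [0.7099600052597074, -0.00887630492207199, -0.7041860564812163]] [ 0.   0.1 -0.4] 85.23027170422004 0.0 [-0.6  0.2  1.9  0.7  1.5 -0.7]
wrist 20 48 a -7.516704417587022 -1.1153101553768008 5.149540381616388 b 3.708664161830579 5.03489558752247 s 38.013643985824594
wrist 60 79 a -6.590475155447623 -1.1440674733369438 5.133151525068009 b 3.1206084933731333 4.156642766979584 s 99.73422482818334
wrist 120 97 a -5.934998653814553 -0.3954395288745466 5.635907978847685 b 3.238176666267137 4.368838046724619 s 139.88860806336444
wrist 140 49 a -5.636872337021481 -0.46013785578310384 4.692944680658709 b 3.614331556875041 4.25479574162508 s 150.1924678595855
wrist 172 165 a -12.713454478676644 0.08115506325469268 12.62397774985458 b 9.159661877944162 11.118115048618595 s 184.9639672124847
wrist 185 449 a -12.807516744988115 0.004345764053290023 12.605046141729794 b 7.342703026390076 11.212335327505338 s 196.9853769174856
wrist 197 1059 a -10.6
[... 832 characters left out ...]
 b -1.87263707620006 0.1788025563842699 s 158.436004536019
scene 172 7 a -15.501801493264232 -9.008780199453923 0.10484248767122256 b -7.867425681528338 0.5141811329230986 s 184.9087287873911
scene 185 14 a -16.911981934260673 -8.923314831059656 9.882689314131161 b -5.901342959617054 8.278189652826377 s 196.57835561357413
scene 197 30 a -14.470296790428549 -2.5772518234717197 7.886681620524642 b -1.4282197051423045 8.608039263521825 s 206.26750354511245
knob 43 185.22117488363705 206.26750354511245 -14.605404630154231 9.882689314131161 -12.887145229188333 8.608039263521825
ring 37 104.04128579442002 123.97563120915586 -20.1331664531663 15.290342427296272 -12.009872228054032 19.65651319661487
```

View pics/wrist3.png

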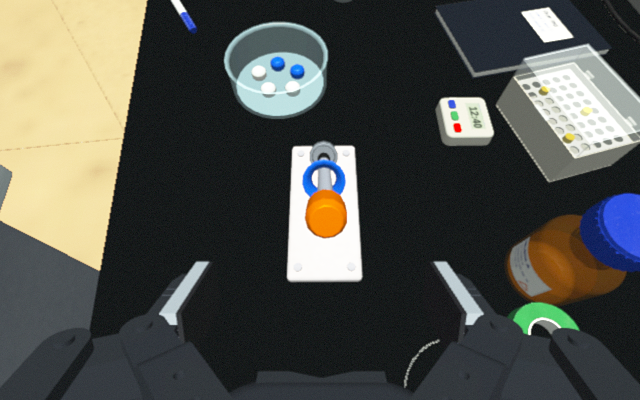

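View pics/scene3.png

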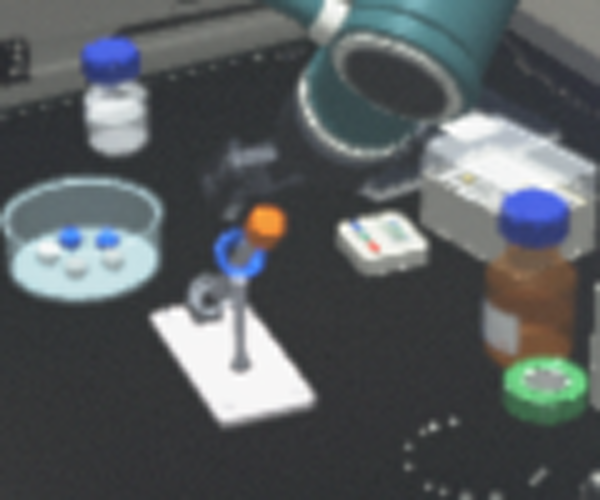

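```bash
cat >> h.py <<'E'
N=np.cross(U,YH); N=N*np.sign(N[2])
def T3(s,b=-1.5,a=0): return toe+U*s+N*b+YH*a
E
python3 - <<'E'
from h import *
plan([(T3(225),R3,2,1),(T3(168),R3,4,1)])
E
```

```text
[[-0.6,0,12.5,0,0,0,1],
[-0.6,0,12.6,-0.1,0,-0.1,1],
[0,0,14.2,0,0,0,1],
[0,0,14.3,0,0,0,1],
[0,0,14.2,0,0,0,1],
[0,0,14.3,0,0,0,1]]

end [534.8 -28.9 149.7]
```

>>> step_arm([
  [[-0.6,0,12.5,0,0,0,1],[-0.6,0,12.5,0,0,0,1],[0,0,14.2,0,0,0,1],[0,0,14.3,0,0,0,1],[0,0,14.2,0,0,0,1],[0,0,14.3,0,0,0,1],[0,0,0,0,0,0,1]],
])

```text
t: 14.9
tcp_pos: [533.9, -27.6, 148.9]
orientation: [[0.085, 0.993, 0.081], [0.701, -0.117, 0.704], [0.708, -0.003, -0.706]]
contact_force: [0.5, 0.1, -0.2]
grip_width: 85.4
grasp_force: 0.0
```

>>> step_arm([
  [[0,0,0,0,0,0,0.5],[0,0,0,0,0,0,0.3],[0,0,0,0,0,0,0],[0,0,0,0,0,0,0],[0,0,0,0,0,0,0],[0,0,0,0,0,0,0],[0,0,0,0,0,0,0]],
], newtons=70)

```text
t: 15.78
tcp_pos: [535.2, -29.2, 150.5]
orientation: [[0.083, 0.993, 0.085], [0.702, -0.119, 0.702], [0.707, 0.001, -0.707]]
contact_force: [-0.0, -4.6, 4.9]
grip_width: 23.8
grasp_force: 68.9
```

Run:
```python
from h import *
rep(); d=get_obs()["tcp_pos"]-toe; print("s,a,b",d@U,d@YH,d@N)
```

```text
15.78 [535.2 -29.2 150.5] [[0.08339342627654414, 0.9929251283296339, 0.08452943857283564], [0.7019265705389202, -0.1187396314611622, 0.7022819871618078], [0.7073504266099857, 0.0007677578052876322, -0.7068626348326975]] [-0.  -4.6  4.9] 23.801914619491694 68.87698880855169 [-0.5  0.3  2.   0.7  1.4 -0.8]
s,a,b 168.74631213460316 0.48841861074352444 -1.103067794079024
```

```bash
cat >> h.py <<'E'
RV=frame([0,0,-1],YH)
E
python3 - <<'E'
from h import *
o=get_obs();p=o["tcp_pos"];R=o["orientation"]
plan([(p-R[:,2]*150,R,6,0),([521,-100,325],RV,5,0),([507,238,320],RV,8,0)])
E
```

```text
[[0,0,-25,0,0,0,0],
[0,0,-25,0,0,0,0],
[0,0,-25,0,0,0,0],
[0,0,-25,0,0,0,0],
[0,0,-25,0,0,0,0],
[0,0,-25,0,0,0,0],
[14.5,-1.1,-4.8,0,-9,0,0],
[13.6,-1.1,-7.1,0,-9,0,0],
[12.3,-1.1,-9.1,0,-9,0,0],
[10.7,-1.1,-10.9,0,-9,0,0],
[8.9,-1.2,-12.4,0,-9,0,0],
[41.7,-6.8,0.6,0,0,0,0]]

[[41.7,-6.7,0.6,0,0,0,0],
[41.8,-6.8,0.6,0,0,0,0],
[41.7,-6.7,0.6,0,0,0,0],
[41.8,-6.8,0.7,0,0,0,0],
[41.7,-6.7,0.6,0,0,0,0],
[41.8,-6.8,0.7,0,0,0,0],
[41.7,-6.7,0.6,0,0,0,0]]

end [507. 238. 320.]
```

>>> step_arm([
  [[0,0,-25,0,0,0,0],[0,0,-25,0,0,0,0],[0,0,-25,0,0,0,0],[0,0,-25,0,0,0,0],[0,0,-25,0,0,0,0],[0,0,-25,0,0,0,0],[14.5,-1.1,-4.8,0,-9,0,0],[13.6,-1.1,-7.1,0,-9,0,0],[12.3,-1.1,-9.1,0,-9,0,0],[10.7,-1.1,-10.9,0,-9,0,0],[8.9,-1.2,-12.4,0,-9,0,0],[41.7,-6.8,0.6,0,0,0,0]],
])

```text
t: 17.27
tcp_pos: [519.4, -55.5, 325.1]
orientation: [[0.117, 0.993, 0.002], [0.993, -0.117, -0.001], [-0.001, 0.002, -1.0]]
contact_force: [-0.2, 1.0, -1.0]
grip_width: 24.0
grasp_force: 69.1
```

>>> step_arm([
  [[41.7,-6.7,0.6,0,0,0,0],[41.8,-6.8,0.6,0,0,0,0],[41.7,-6.7,0.6,0,0,0,0],[41.8,-6.8,0.7,0,0,0,0],[41.7,-6.7,0.6,0,0,0,0],[41.8,-6.8,0.7,0,0,0,0],[41.7,-6.7,0.6,0,0,0,0],[0,0,0,0,0,0,0]],
])

```text
t: 18.27
tcp_pos: [505.2, 241.0, 318.1]
orientation: [[0.114, 0.993, -0.003], [0.993, -0.114, 0.001], [0.0, -0.003, -1.0]]
contact_force: [1.1, -0.9, -0.4]
grip_width: 24.0
grasp_force: 69.1
```

Run:
```python
from h import *
rep();o=get_obs();p=o["tcp_pos"];R=o["orientation"]
for n in("wrist","scene"):
    c=capture(n);P=cloud(c)
    cv2.imwrite(f"pics/{n}4.png",c["img"])
    Q=(P-p)@R; ok=(c["z_map"]>0)&(abs(Q[...,0])<25)&(abs(Q[...,1])<25)
    for lo,hi in((10,40),(40,70),(70,100),(100,135),(135,160),(160,178)):
        m=ok&(Q[...,2]>lo)&(Q[...,2]<hi)
        if m.sum(): q=Q[m];print(n,lo,m.sum(),np.median(q,0),q.min(0),q.max(0))
    x=blob(c,P,(0,0,0),(180,255,255),(420,600,150,330),(40,60))
    if len(x)>10:
        A=np.c_[2*x[:,:2],np.ones(len(x))];s=np.linalg.lstsq(A,(x[:,:2]**2).sum(1),rcond=None)[0]
        print("rim",len(x),s[:2],np.sqrt(s[2]+s[:2]@s[:2]),cv2.minEnclosingCircle(x[:,:2].astype(np.float32)))
    bl=blob(c,P,(100,130,60),(130,255,255),(440,575,170,305),(12,30));w=blob(c,P,(0,0,190),(180,40,255),(455,560,185,290),(14,30))
    for nm,x in(("blue",bl),("white",w)):
        if len(x)>20:
            k=2 if nm=="blue" else 3
            _,l,ct=cv2.kmeans(x.astype(np.float32),k,None,(3,50,.1),5,0);print(nm,len(x),ct.round(1).tolist(),np.bincount(l.ravel()))
```

```text
18.27 [505.2 241.  318.1] [[0.11413346262494609, 0.993459786749047, -0.003347360419508595], [0.9934653233232925, -0.11413127088918786, 0.0008392612018211267], [0.00045173375578527194, -0.0034212742884573255, -0.9999940453916998]] [ 1.1 -0.9 -0.4] 23.982911525597018 69.13167884631548 [0.4 0.  1.7 0.  1.4 0.5]
wrist 10 495 [ 4.3 -0.7 23.6] [-0.3 -6.5 10.2] [ 5.6  5.4 40. ]
wrist 40 326 [ 4.3 -0.8 53.7] [-0.3 -6.6 40.1] [ 5.5  5.2 69.8]
wrist 70 222 [ 4.3 -0.9 83.6] [-0.1 -6.7 70.1] [ 5.4  5.1 99.9]
wrist 100 179 [  4.3  -1.  115.9] [  0.2  -6.7 100. ] [  5.4   5.  134.3]
wrist 135 133 [  4.6  -1.1 144.1] [ -2.7  -7.9 135.2] [  6.2   5.8 159.6]
wrist 160 21 [  5.1  -1.2 162.7] [ -0.2  -7.5 160.4] [  5.9   5.9 165.9]
rim 1776 [506.1 238.9] 62.10929731640816 ((505.8851013183594, 238.27195739746094), 65.4931411743164)
blue 345 [[506.0, 266.3999938964844, 20.200000762939453], [531.5, 248.0, 20.0]] [172 173]
white 509 [[479.5, 251.10000610351562, 19.799999237060547], [489.6000061035156, 219.89999389648438, 20.0], [522.2999877929688, 216.6999969482422, 19.899999618530273]] [189 145 175]
scene 10 23 [-7.  -3.3 25.6] [-13.6  -8.4  11. ] [ 1.7  5.3 39. ]
scene 40 22 [-6.3 -3.3 55. ] [-16.1  -8.   41.1] [ 3.   3.  68.8]
scene 70 22 [-6.  -5.1 84.7] [-14.6  -7.9  70.2] [ 2.7  3.8 99.5]
scene 100 25 [ -6.   -2.7 117. ] [-14.7  -9.6 102.6] [  2.7   3.9 133.8]
scene 135 22 [ -7.   -4.  149.9] [-15.5  -9.5 137.1] [  0.4   3.8 159.3]
scene 160 3 [ -1.4  -3.7 162.8] [-10.7  -4.2 162.2] [  1.5  -2.9 167.9]
rim 197 [504.2 237.9] 62.57560886570299 ((502.8031005859375, 239.3238983154297), 70.82405853271484)
white 25 [[547.5999755859375, 195.10000610351562, 22.399999618530273], [478.3999938964844, 252.3000030517578, 23.399999618530273], [464.29998779296875, 194.60000610351562, 20.700000762939453]] [ 3  3 19]
```

View pics/wrist4.png

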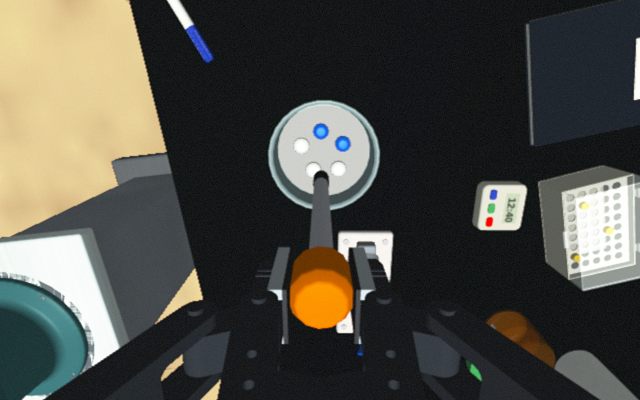

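The knob is held square at (320,290), with the rod hanging straight down. The dish rim is centred near (324,155), its middle is clear, and the five beads lie around it. I'll go down into the middle.

Run:
```python
from h import *
e=RV@[-0.3,-1.1,0]; c=np.array([506,238.7,0])-e
print(c)
p,R=plan([(c+[0,0,260],RV,2,0),(c+[0,0,176.5],RV,5,0)])
print("---")
# circle in tool xy, start spiral
pos=np.zeros(2)
for k in range(1,12+72+1):
    r=30*min(1,k/12); ph=np.radians(15*k); t=r*np.array([np.cos(ph),np.sin(ph)]); d=np.round(t-pos,1); pos=pos+d
    if k<=36: print(f"[{d[0]:g},{d[1]:g},0,0,0,0,0]",end=",\n" if k%12 else "\n\n")
```

```text
[507.1 238.9   0. ]
[[0.3,0.7,29.3,-0.1,0,0.1,0],
[0.2,0.7,29.2,0,0,0,0],
[0,0,16.7,0,0,0,0],
[0,0,16.7,0,0,0,0],
[0,0,16.7,0,0,0,0],
[0,0,16.7,0,0,0,0],
[0.1,0,16.7,0,0,0,0]]

end [507.1 238.9 176.5]
---
[2.4,0.6,0,0,0,0,0],
[1.9,1.9,0,0,0,0,0],
[1,2.8,0,0,0,0,0],
[-0.3,3.4,0,0,0,0,0],
[-1.8,3.4,0,0,0,0,0],
[-3.2,2.9,0,0,0,0,0],
[-4.5,1.9,0,0,0,0,0],
[-5.5,0.4,0,0,0,0,0],
[-5.9,-1.4,0,0,0,0,0],
[-5.8,-3.4,0,0,0,0,0],
[-4.9,-5.4,0,0,0,0,0],
[-3.4,-7.1,0,0,0,0,0]

[1,-7.8,0,0,0,0,0],
[3,-7.2,0,0,0,0,0],
[4.8,-6.2,0,0,0,0,0],
[6.2,-4.8,0,0,0,0,0],
[7.2,-3,0,0,0,0,0],
[7.8,-1,0,0,0,0,0],
[7.8,1,0,0,0,0,0],
[7.2,3,0,0,0,0,0],
[6.2,4.8,0,0,0,0,0],
[4.8,6.2,0,0,0,0,0],
[3,7.2,0,0,0,0,0],
[1,7.8,0,0,0,0,0]

[-1,7.8,0,0,0,0,0],
[-3,7.2,0,0,0,0,0],
[-4.8,6.2,0,0,0,0,0],
[-6.2,4.8,0,0,0,0,0],
[-7.2,3,0,0,0,0,0],
[-7.8,1,0,0,0,0,0],
[-7.8,-1,0,0,0,0,0],
[-7.2,-3,0,0,0,0,0],
[-6.2,-4.8,0,0,0,0,0],
[-4.8,-6.2,0,0,0,0,0],
[-3,-7.2,0,0,0,0,0],
[-1,-7.8,0,0,0,0,0]
```

>>> step_arm([
  [[0.3,0.7,29.2,-0.1,0,0.1,0],[0.2,0.7,29.2,0,0,0,0],[0,0,16.7,0,0,0,0],[0,0,16.7,0,0,0,0],[0,0,16.7,0,0,0,0],[0,0,16.7,0,0,0,0],[0,0,16.7,0,0,0,0],[0,0,0,0,0,0,0]],
])

```text
t: 19.38
tcp_pos: [507.5, 238.5, 176.3]
orientation: [[0.12, 0.993, -0.001], [0.993, -0.12, -0.0], [-0.0, -0.001, -1.0]]
contact_force: [-1.1, 0.3, 0.0]
grip_width: 23.7
grasp_force: 69.1
```

>>> step_arm([
  [[2.4,0.6,0,0,0,0,0],[1.9,1.9,0,0,0,0,0],[1,2.8,0,0,0,0,0],[-0.3,3.4,0,0,0,0,0],[-1.8,3.4,0,0,0,0,0],[-3.2,2.9,0,0,0,0,0],[-4.5,1.9,0,0,0,0,0],[-5.5,0.4,0,0,0,0,0],[-5.9,-1.4,0,0,0,0,0],[-5.8,-3.4,0,0,0,0,0],[-4.9,-5.4,0,0,0,0,0],[-3.4,-7.1,0,0,0,0,0]],
])

```text
t: 20.88
tcp_pos: [504.1, 208.7, 177.8]
orientation: [[0.12, 0.993, 0.001], [0.993, -0.12, 0.001], [0.001, 0.001, -1.0]]
contact_force: [-0.4, 0.5, -0.0]
grip_width: 23.5
grasp_force: 69.1
```

>>> step_arm([
  [[1,-7.8,0,0,0,0,0],[3,-7.2,0,0,0,0,0],[4.8,-6.2,0,0,0,0,0],[6.2,-4.8,0,0,0,0,0],[7.2,-3,0,0,0,0,0],[7.8,-1,0,0,0,0,0],[7.8,1,0,0,0,0,0],[7.2,3,0,0,0,0,0],[6.2,4.8,0,0,0,0,0],[4.8,6.2,0,0,0,0,0],[3,7.2,0,0,0,0,0],[1,7.8,0,0,0,0,0]],
])

```text
t: 22.38
tcp_pos: [512.5, 268.6, 177.8]
orientation: [[0.12, 0.993, 0.002], [0.993, -0.12, 0.001], [0.001, 0.001, -1.0]]
contact_force: [-0.0, 0.1, 0.1]
grip_width: 23.6
grasp_force: 69.1
```

>>> step_arm([
  [[-1,7.8,0.5,0,0,0,0],[-3,7.2,0.5,0,0,0,0],[-4.8,6.2,0.5,0,0,0,0],[-6.2,4.8,0.5,0,0,0,0],[-7.2,3,0.3,0,0,0,0],[-7.8,1,0,0,0,0,0],[-7.8,-1,0,0,0,0,0],[-7.2,-3,0,0,0,0,0],[-6.2,-4.8,0,0,0,0,0],[-4.8,-6.2,0,0,0,0,0],[-3,-7.2,0,0,0,0,0],[-1,-7.8,0,0,0,0,0]],
])

```text
t: 23.88
tcp_pos: [504.0, 209.0, 175.5]
orientation: [[0.12, 0.993, 0.002], [0.993, -0.12, 0.001], [0.001, 0.001, -1.0]]
contact_force: [-0.3, -0.4, -0.5]
grip_width: 23.8
grasp_force: 69.1
```

```bash
cat > d.py <<'E'
from h import *
import sys
rep();c=capture("wrist");P=cloud(c);cv2.imwrite(f"pics/w{sys.argv[1]}.png",c["img"])
x=blob(c,P,(0,0,0),(180,255,255),(420,600,150,330),(40,60))
A=np.c_[2*x[:,:2],np.ones(len(x))];s=np.linalg.lstsq(A,(x[:,:2]**2).sum(1),rcond=None)[0]
print("rim",len(x),s[:2],cv2.minEnclosingCircle(x[:,:2].astype(np.float32)))
bl=blob(c,P,(100,130,60),(130,255,255),(440,575,170,305),(12,30));w=blob(c,P,(0,0,190),(180,40,255),(450,563,182,295),(14,30))
for nm,x,k in(("blue",bl,2),("white",w,3)):
    if len(x)>20: _,l,ct=cv2.kmeans(x.astype(np.float32),k,None,(3,50,.1),5,0);print(nm,len(x),ct.round(1).tolist(),np.bincount(l.ravel()))
E
python3 d.py 5
```

```text
23.88 [504.  209.  175.5] [[0.12011605619772057, 0.9927587125228399, 0.0015072337241984059], [0.9927594167995584, -0.12011729375924866, 0.0007590097202212885], [0.0009345583486526297, 0.001405151218807175, -0.9999985760743588]] [-0.3 -0.4 -0.5] 23.780621260870053 69.1355830791872 [0.3 0.1 1.9 0.  1.1 0.5]
rim 4806 [506.5 239.4] ((506.3553771972656, 238.39207458496094), 65.52342224121094)
blue 686 [[550.7999877929688, 221.8000030517578, 19.700000762939453], [541.2000122070312, 271.70001220703125, 19.700000762939453]] [347 339]
white 1234 [[481.3999938964844, 276.1000061035156, 19.700000762939453], [461.8999938964844, 247.0, 19.899999618530273], [517.7999877929688, 193.89999389648438, 19.899999618530273]] [467 414 353]
```

>>> step_arm([
  [[1,-7.8,0,0,0,0,0],[3,-7.2,0,0,0,0,0],[4.8,-6.2,0,0,0,0,0],[6.2,-4.8,0,0,0,0,0],[7.2,-3,0,0,0,0,0],[7.8,-1,0,0,0,0,0],[7.8,1,0,0,0,0,0],[7.2,3,0,0,0,0,0],[6.2,4.8,0,0,0,0,0],[4.8,6.2,0,0,0,0,0],[3,7.2,0,0,0,0,0],[1,7.8,0,0,0,0,0]],
])

```text
t: 25.42
tcp_pos: [512.5, 268.6, 175.5]
orientation: [[0.12, 0.993, 0.002], [0.993, -0.12, 0.001], [0.001, 0.001, -1.0]]
contact_force: [1.5, -0.0, -1.0]
grip_width: 23.6
grasp_force: 69.1
```

>>> step_arm([
  [[-1,7.8,0,0,0,0,0],[-3,7.2,0,0,0,0,0],[-4.8,6.2,0,0,0,0,0],[-6.2,4.8,0,0,0,0,0],[-7.2,3,0,0,0,0,0],[-7.8,1,0,0,0,0,0],[-7.8,-1,0,0,0,0,0],[-7.2,-3,0,0,0,0,0],[-6.2,-4.8,0,0,0,0,0],[-4.8,-6.2,0,0,0,0,0],[-3,-7.2,0,0,0,0,0],[-1,-7.8,0,0,0,0,0]],
])

```text
t: 26.92
tcp_pos: [504.1, 209.0, 175.5]
orientation: [[0.12, 0.993, 0.001], [0.993, -0.12, 0.001], [0.001, 0.001, -1.0]]
contact_force: [-0.3, -0.1, -0.4]
grip_width: 23.4
grasp_force: 69.1
```

>>> step_arm([
  [[1,-7.8,0,0,0,0,0],[3,-7.2,0,0,0,0,0],[4.8,-6.2,0,0,0,0,0],[6.2,-4.8,0,0,0,0,0],[7.2,-3,0,0,0,0,0],[7.8,-1,0,0,0,0,0],[7.8,1,0,0,0,0,0],[7.2,3,0,0,0,0,0],[6.2,4.8,0,0,0,0,0],[4.8,6.2,0,0,0,0,0],[3,7.2,0,0,0,0,0],[1,7.8,0,0,0,0,0]],
])

```text
t: 28.42
tcp_pos: [512.5, 268.6, 175.5]
orientation: [[0.12, 0.993, 0.002], [0.993, -0.12, 0.001], [0.001, 0.001, -1.0]]
contact_force: [-1.4, 0.5, 0.0]
grip_width: 23.7
grasp_force: 69.1
```

>>> step_arm([
  [[-1,7.8,0,0,0,0,0],[-3,7.2,0,0,0,0,0],[-4.8,6.2,0,0,0,0,0],[-6.2,4.8,0,0,0,0,0],[-7.2,3,0,0,0,0,0],[-7.8,1,0,0,0,0,0],[-7.8,-1,0,0,0,0,0],[-7.2,-3,0,0,0,0,0],[-6.2,-4.8,0,0,0,0,0],[-4.8,-6.2,0,0,0,0,0],[-3,-7.2,0,0,0,0,0],[-1,-7.8,0,0,0,0,0]],
])

```text
t: 29.92
tcp_pos: [504.1, 209.0, 175.6]
orientation: [[0.12, 0.993, 0.002], [0.993, -0.12, 0.001], [0.001, 0.001, -1.0]]
contact_force: [-0.5, -0.8, -0.9]
grip_width: 23.9
grasp_force: 69.1
```

```bash
python3 d.py 6
```

```text
29.93 [504.1 209.  175.6] [[0.12008612600578225, 0.992762295956367, 0.001531688077489134], [0.992763035357977, -0.12008738578227554, 0.0007585530931795308], [0.0009369993274492444, 0.0014295116027001162, -0.9999985392633521]] [-0.5 -0.8 -0.9] 23.90226887819394 69.11384628619999 [0.3 0.1 1.9 0.  1.1 0.5]
rim 4815 [506.5 239.4] ((506.3252258300781, 238.4089813232422), 65.55211639404297)
blue 688 [[550.7999877929688, 221.6999969482422, 19.600000381469727], [541.0999755859375, 271.70001220703125, 19.700000762939453]] [350 338]
white 1236 [[481.29998779296875, 276.6000061035156, 19.799999237060547], [461.70001220703125, 247.3000030517578, 19.799999237060547], [517.7999877929688, 193.89999389648438, 19.899999618530273]] [464 422 350]
```

View pics/w6.png

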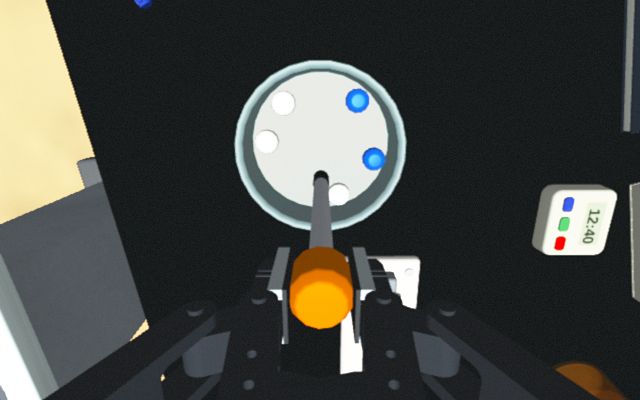

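The beads now sit out by the wall and the dish has not moved. Matched clockwise, each bead has moved at least 23 mm. I'll lift out at the centre and go back to the rest.

Run:
```python
from h import *
o=get_obs();p=o["tcp_pos"]; c=np.array([507.1,238.9,0])
plan([(c+[0,0,175],RV,3,0),(c+[0,0,325],RV,6,0),([521,-100,328],RV,8,0),(T3(318,1.5,.8),R3,6,0)])
```

```text
[[10.1,0.2,0.1,0,0,0,0],
[10,0.1,0.1,0,0,0,0],
[10.1,0.2,0.2,0,0,-0.1,0],
[0,0,-25,0,0,0,0],
[0,0,-25,0,0,0,0],
[0,0,-25,0,0,0,0],
[0,0,-25,0,0,0,0],
[0,0,-25,0,0,0,0],
[0.1,0,-25,0,0,0,0],
[-41.9,6.7,-0.4,0,0,0,0],
[-41.9,6.7,-0.4,0,0,0,0],
[-41.9,6.7,-0.4,0,0,0,0]]

[[-41.8,6.8,-0.4,0,0,0,0],
[-41.9,6.7,-0.4,0,0,0,0],
[-41.8,6.8,-0.4,0,0,0,0],
[-41.9,6.7,-0.4,0,0,0,0],
[-41.8,6.8,-0.4,0,0,0,0],
[-5.3,1,11.7,0,7.5,0,0],
[-6.8,1,10.9,0,7.5,0,0],
[-8.1,1,9.9,0,7.5,0,0],
[-9.4,1,8.7,0,7.5,0,0],
[-10.4,1,7.5,0,7.5,0,0],
[-11.3,0.9,6,0,7.5,0,0]]

end [ 523.2 -132.2  257.9]
```

>>> step_arm([
  [[10.1,0.2,0,0,0,0,0],[10,0.1,0,0,0,0,0],[10.1,0.2,0,0,0,-0.1,0],[0,0,-25,0,0,0,0],[0,0,-25,0,0,0,0],[0,0,-25,0,0,0,0],[0,0,-25,0,0,0,0],[0,0,-25,0,0,0,0],[0,0,-25,0,0,0,0],[-41.9,6.7,-0.4,0,0,0,0],[-41.9,6.7,-0.4,0,0,0,0],[-41.9,6.7,-0.4,0,0,0,0]],
])

```text
t: 31.48
tcp_pos: [514.0, 111.2, 326.8]
orientation: [[0.117, 0.993, 0.002], [0.993, -0.117, 0.001], [0.001, 0.002, -1.0]]
contact_force: [0.3, -0.5, -0.0]
grip_width: 23.6
grasp_force: 69.1
```

>>> step_arm([
  [[-41.8,6.8,-0.4,0,0,0,0],[-41.9,6.7,-0.4,0,0,0,0],[-41.8,6.8,-0.4,0,0,0,0],[-41.9,6.7,-0.4,0,0,0,0],[-41.8,6.8,-0.4,0,0,0,0],[-5.3,1,11.7,0,7.5,0,0],[-6.8,1,10.9,0,7.5,0,0],[-8.1,1,9.9,0,7.5,0,0],[-9.4,1,8.7,0,7.5,0,0],[-10.4,1,7.5,0,7.5,0,0],[-11.3,0.9,6,0,7.5,0,0],[0,0,0,0,0,0,0]],
])

```text
t: 32.98
tcp_pos: [523.8, -133.4, 254.8]
orientation: [[0.089, 0.993, 0.082], [0.699, -0.121, 0.705], [0.709, -0.005, -0.705]]
contact_force: [0.6, 0.1, -1.3]
grip_width: 23.4
grasp_force: 69.1
```

Run:
```python
from h import *
rep();o=get_obs();p=o["tcp_pos"];R=o["orientation"]
d=p-toe; print("tcp s,a,b",d@U,d@YH,d@N)
c=capture("wrist");P=cloud(c);cv2.imwrite("pics/w7.png",c["img"])
V=P-toe;s=V@U;a=V@YH;b=V@N;ok=c["z_map"]>0
hsv=cv2.cvtColor(c["img"],cv2.COLOR_BGR2HSV)
bl=(cv2.inRange(hsv,np.array([100,120,60]),np.array([130,255,255]))>0)&ok&(abs(a)<25)&(abs(b)<25)&(s>90)&(s<130)
print("ring",bl.sum(),[(v[bl].min().round(1),v[bl].max().round(1)) for v in(s,a,b)])
for lo,hi in((155,175),(175,200),(200,250),(250,300)):
    m=ok&(abs(a)<16)&(abs(b)<16)&(s>lo)&(s<hi)
    if m.sum(): print("rod",lo,m.sum(),"a",a[m].min(),a[m].max(),"b",b[m].max(),"s",s[m].min())
plan([(T3(318,1.5,.8),R3,2,0),(T3(240,1.5,.8),R3,6,0),(T3(240,1.5,.8),R3,1,0)])
```

```text
32.98 [ 523.8 -133.4  254.8] [[0.0889120660522511, 0.9926573799977972, 0.0820120140359256], [0.6991771236177757, -0.12084332198034746, 0.7046617921686457], [0.7093983326170801, -0.005312011734057024, -0.7047877611107074]] [ 0.6  0.1 -1.3] 23.435111647186122 69.1422393466928 [-0.7  0.2  1.8  0.6  1.6 -0.7]
tcp s,a,b 316.5469863330953 1.5158781597277766 -1.4520956171041917
ring 470 [(np.float64(104.3), np.float64(118.8)), (np.float64(-17.4), np.float64(15.5)), (np.float64(-14.2), np.float64(18.5))]
rod 155 100 a -6.870603973898745 6.824297891892302 b 5.091063621213933 s 155.6043626987836
rod 175 120 a -5.949526197157755 5.697629314084854 b 4.110891186588546 s 175.06313863689724
rod 200 344 a -5.661436353134189 6.35411902647203 b 4.111389363980339 s 200.44931582764366
rod 250 671 a -5.325795794205489 6.712262295694693 b 4.307248896000723 s 250.12993737385895
[[0.6,-0.7,-0.2,0,0,-0.1,0],
[0.5,-0.7,-0.3,-0.1,-0.1,0,0],
[0,0,13,0,0,0,0],
[0,0,13,0,0,0,0],
[0,0,13,0,0,0,0],
[0,0,13,0,0,0,0],
[0,0,13,0,0,0,0],
[0.1,0,13,0,0,0,0],
[0,0,0,0,0,0,0]]

end [529.8 -77.5 202.8]
```

View pics/w7.png

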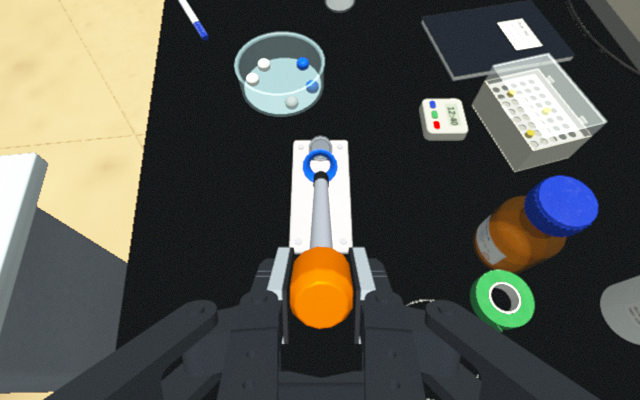

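The rod points at the ring, with the tip at (321,177) and the ring at (320,165). The timer, tape and dish are in place. I'll insert.

>>> step_arm([
  [[1.2,-0.7,-0.2,0,0,0,0],[1.2,-0.7,-0.3,0,0,0,0],[0,0,13,0,0,0,0],[0,0,13,0,0,0,0],[0,0,13,0,0,0,0],[0,0,13,0,0,0,0],[0,0,13,0,0,0,0],[0,0,13,0,0,0,0],[0,0,0,0,0,0,0]],
])

```text
t: 34.15
tcp_pos: [529.4, -75.0, 204.4]
orientation: [[0.083, 0.993, 0.083], [0.701, -0.118, 0.704], [0.708, -0.0, -0.706]]
contact_force: [-0.5, 0.6, -0.2]
grip_width: 24.0
grasp_force: 69.1
```

Run:
```python
from h import *
rep();o=get_obs();d=o["tcp_pos"]-toe; print("tcp s,a,b",d@U,d@YH,d@N)
plan([(T3(174,.5,.5),R3,6,0)])
```

```text
34.15 [529.4 -75.  204.4] [[0.08331601463458019, 0.993067303588233, 0.08292027646725786], [0.7009058685965317, -0.11754610541776447, 0.7035011559820333], [0.7083709516011734, -0.000493604205695303, -0.7058401740355505]] [-0.5  0.6 -0.2] 24.02159627290216 69.13114815135486 [-0.6  0.2  1.9  0.7  1.5 -0.7]
tcp s,a,b 239.4642541805526 0.1474389423841913 4.375368435595831
[[-0.7,0.1,10.9,0,0,0,0],
[-0.7,0.1,10.9,0,0,0,0],
[-0.6,0.1,10.9,0,0,0,0],
[-0.7,0,10.9,0,0,0,0],
[-0.6,0.1,10.9,0,0,0,0],
[-0.7,0,11,-0.1,-0.1,0,0]]

end [534.9 -31.8 155.3]
```

>>> step_arm([
  [[-0.7,0.1,10.9,0,0,0,0],[-0.7,0.1,10.9,0,0,0,0],[-0.6,0.1,10.9,0,0,0,0],[-0.7,0,10.9,0,0,0,0],[-0.6,0.1,10.9,0,0,0,0],[-0.7,0,9,0,0,0,0],[0,0,0,0,0,0,0]],
])

```text
t: 35.02
tcp_pos: [535.0, -33.5, 157.0]
orientation: [[0.083, 0.993, 0.083], [0.701, -0.118, 0.703], [0.708, -0.0, -0.706]]
contact_force: [0.5, 0.6, -0.7]
grip_width: 23.7
grasp_force: 69.1
```

>>> step_arm([
  [[-0.3,0,2,0,0,0,0],[-0.3,0,2,0,0,0,0],[0,0,0,0,0,0,0]],
])

```text
t: 35.4
tcp_pos: [535.8, -32.0, 154.6]
orientation: [[0.083, 0.993, 0.085], [0.702, -0.118, 0.703], [0.708, 0.002, -0.707]]
contact_force: [1.4, 0.4, -0.7]
grip_width: 23.8
grasp_force: 69.1
```

Run:
```python
from h import *
rep();o=get_obs();d=o["tcp_pos"]-toe; print("tcp s,a,b",d@U,d@YH,d@N)
```

```text
35.4 [535.8 -32.  154.6] [[0.08256212032137256, 0.9929528298477347, 0.08501866845237491], [0.7017280649880399, -0.11849863939887861, 0.7025210283463091], [0.7076448396591192, 0.0016583600303224, -0.7065663668374185]] [ 1.4  0.4 -0.7] 23.756677338263547 69.13481586088892 [-0.5  0.2  2.   0.7  1.4 -0.7]
tcp s,a,b 173.48559172248412 1.422785785613124 -0.14835320774035665
```

>>> step_arm([
  [[0,0,2,0,0,0,0],[0,0,2,0,0,0,0],[0,0,0,0,0,0,0],[0,0,0,0,0,0,0.4],[0,0,0,0,0,0,0.7],[0,0,0,0,0,0,1],[0,0,0,0,0,0,1],[0,0,0,0,0,0,1],[0,0,0,0,0,0,1]],
])

```text
t: 36.52
tcp_pos: [536.1, -29.1, 151.7]
orientation: [[0.083, 0.993, 0.085], [0.702, -0.118, 0.703], [0.708, 0.001, -0.706]]
contact_force: [0.2, -0.2, -0.1]
grip_width: 85.1
grasp_force: 0.0
```

>>> step_arm([
  [[0,0,-15,0,0,0,1],[0,0,-25,0,0,0,1],[0,0,-25,0,0,0,1],[0,0,-25,0,0,0,1],[0,0,-25,0,0,0,1],[0,0,-15,0,0,0,1],[0,0,0,0,0,0,1],[0,0,0,0,0,0,1]],
])

```text
t: 37.52
tcp_pos: [524.7, -120.0, 242.9]
orientation: [[0.083, 0.993, 0.084], [0.701, -0.118, 0.703], [0.708, 0.0, -0.706]]
contact_force: [-0.5, -0.1, 0.2]
grip_width: 85.5
grasp_force: 0.0
```

Run:
```python
from h import *
rep()
c=capture("wrist");P=cloud(c);V=P-toe; s=V@U;a=V@YH;b=V@N
ok=(c["z_map"]>0)&(abs(a)<22)&(abs(b)<30)
for lo,hi in((20,60),(60,100),(120,140),(140,168),(172,185),(185,197),(197,215)):
    m=ok&(s>lo)&(s<hi)
    if m.sum(): print(lo,m.sum(),"a",a[m].min(),a[m].max(),"b",np.median(b[m]),b[m].max(),"s",s[m].max())
k=capture("scene")["img"][150:250,270:390]
cv2.imwrite("pics/end.png",np.hstack([cv2.resize(k,(480,400)),cv2.resize(c["img"][0:300,150:510],(320,400))]))
```

```text
37.52 [ 524.7 -120.   242.9] [[0.08321310813502748, 0.9929831015779436, 0.08402463100279475], [0.7011986387480912, -0.11825561529397254, 0.7030903771701529], [0.708093247851109, 0.00041162129631321293, -0.706118816429343]] [-0.5 -0.1  0.2] 85.50596875582562 0.0 [-0.7  0.2  1.8  0.7  1.6 -0.7]
20 23 a -5.787840006238157 6.206836770175904 b 3.7948142141810512 5.025680644622717 s 33.593483473620836
60 59 a -5.144920445842746 6.25265700618213 b 3.026365523386735 4.116145546285978 s 99.61591548075017
120 63 a -5.243239430762595 5.902388441129628 b 3.105148934123462 3.8906259978305604 s 139.92692591771885
140 17 a -4.04546940383136 3.827031873400749 b 3.2501887358357493 4.12784480587088 s 146.20588947127297
172 100 a -11.999839952277327 13.457928744571557 b 8.718196251368003 10.528379878742415 s 184.90813116167874
185 284 a -11.715942217174277 13.756885926445408 b 6.400332425878827 10.661002060424103 s 196.9802926119291
197 703 a -9.748074985308238 12.070659233509158 b -1.4141573482239385 9.581428078851403 s 201.3150098180005
```

View pics/end.png

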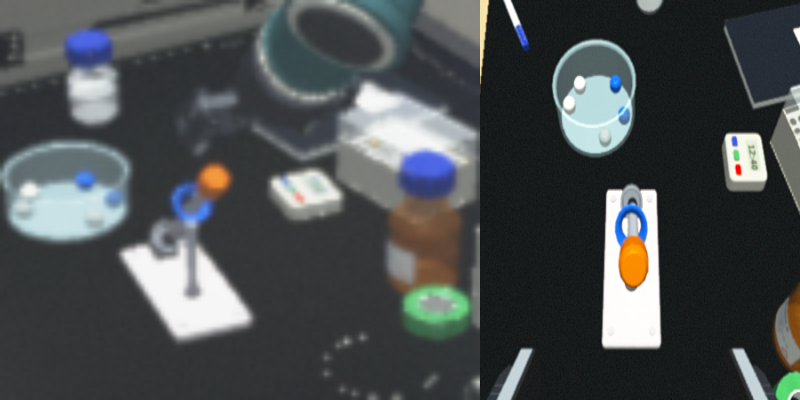

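The rod is home. Its knob face is 201 mm up the line, the shaft goes through the blue ring into the cup, the gripper is clear, and all five beads are still in the dish.

```bash
python3 -c "
from plant import workorder
print(workorder.job_done())"
```

```text
the job is handed in; nothing more can be done
None
```

I set the rod in its rest through the blue ring, took it by the knob, stirred the beads about three turns, put it back through the ring, let go, and handed the job in about 38 s into the 72 s limit; each bead moved an estimated 23 mm or more (colours matched by eye), and the dish stayed where it was.

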